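# Bring the money box round to the front

### The job

Turn the round carousel on the media unit slowly by pushing one of its upright dividers with a fingertip, until the pink money box has come round to the front and stands straight in line with the orange tab. Push gently: do not pinch the dividers, do not touch or tip the money box, duck or tumbler riding on the tray, and leave everything else on the unit alone. Finish with the tray at rest and the hand clear.

Things in the scene. Friction and masses are not known exactly. Their poses are not given: they have to be found in the camera images.
- foot: the carousel's fixed foot, a black disc of 180 mm diameter and 12 mm high, standing on the unit mostly hidden under the tray. Origin on the carousel's turning axis, at the unit's surface. Its own -x axis points at the front, along the orange tab. It does not move in a run.
- tab (a point): top of the orange front tab, a flat tongue 40 mm wide and 10 mm high that sticks out 40 mm from under the tray; this point lies on its middle line, 165 mm from the turning axis, 10 mm above the unit. Its end carries an upright orange plate, 40 mm wide, 30 mm high, 12 mm thick, 180 to 192 mm from the axis.
- tray: white round tray, 280 mm diameter, 14 mm thick; origin on the turning axis at its underside (top is 28 mm above the unit), z up. Turns either way without stops against light friction (1.5 N at 100 mm from the axis) and stays where left. Teal hub at the centre, 44 mm diameter, 84 mm tall. One thing rides in the middle of each of its three sections, 75 mm from the axis, any thing in any section.
- dividers: the three teal upright dividers fixed on the tray like spokes, 120 degrees apart: each 8 mm thick, 80 mm tall (tops 108 mm above the unit), from the hub out to 127 mm from the axis. Origin on the axis at the tray's top. Seen from above they stand at +60, 180 and -60 degrees (counter-clockwise) from the own x axis of this body, which is parallel to the tray's; sections at 0, +120 and -120.
- money_box: pink ceramic pig-shaped money box, loose on the tray, 67 mm long (along its x, snout at +x) by 56 mm wide by 73 mm tall with ears; origin midway under its feet (30 mm behind the snout's root), z up. It may face any way.
- duck: yellow rubber duck, loose on the tray, about 75 mm long along its x (beak at +x), 64 mm wide, 69 mm tall; origin under its middle, z up.
- tumbler: small stainless steel tumbler, loose on the tray, 64 mm diameter at the rim, 75 mm tall, open at the top; origin under its middle, z up.
- remote: glossy black remote control lying on the unit to the robot's right, 160 x 42 x 16 mm, long along its x; origin under its middle. Leave alone.
- mug: blue ceramic mug on the right, 80 mm diameter, 90 mm tall; origin under its middle. Leave alone.
- jar: amber glass jar with wooden lid on the left, 70 mm diameter, 90 mm tall; origin under its middle. Leave alone.
- toy_car: red toy car on the left, 85 x 46 x 43 mm; origin under its middle. Leave alone.
Mind the look-alikes: they are no part of the job. Leave any green look-alike of the tumbler alone.

How it is judged:
By the outcome, as a careful person would: the job done as asked, in the order asked, and still so for the second after the job is handed in, with the robot touching nothing.
It also fails if it takes over 51 s, if anything falls off the work surface, if the arm or the gripper's body presses on something with over 40 N, if the wrist force passes 120 N, or if a joint passes its speed limit or range.

### The arm

A 6-joint arm with a two-finger parallel gripper is mounted at the origin on the work surface. World frame = base frame: x ahead of the robot, y to its left, z up, the work surface at z = 0. Lengths are in m, angles in rad, forces in N, time in s.
With the tool pointing down it reaches from about 0.3 to 0.85 m from the base axis. Payload 5.4 kg.
Tool frame: the origin (TCP) lies between the finger pads; the fingertips stand 11 mm ahead of it and the grasp point (between the pads) lies 8 mm behind it; z points along the fingers, y is the line along which they close (so a half turn about z gives the same grasp; the last joint's range is limited). The gripper opens to 85 mm and grips with 20 to 120 N. Pads are 22 mm wide; open, the fingers measure 114 mm over their backs; the gripper's body (76 mm by 85 mm) begins 54 mm behind the grasp point. The pads swing forward as they close: fully open they stand 13 mm farther back than shut.
Start: joints at [-1.364, 0.158, 1.597, -0, 1.386, -0.21], TCP at [0.233, -0.526, 0.242] pointing down, gripper open.
Joint ranges: [-2.91, 2.91], [-0.94, 2.29], [0.18, 2.7], [-1.29, 4.43], [0.17, 2.64], [-3, 3]. Speed limits (rad/s): [2.57, 2.57, 3.14, 3.14, 3.14, 3.14].

### API

Orientations are given as a unit quaternion [x, y, z, w].
In Python, from cell import sensors, eyes, order gives the robot as it stands.
- The arm moves only by the tool carry_out, never from a script. Its argument "commands" is a list of rows, each an object of numbers: "x", "y", "z": the shift along the tool's x, y, z normalised to -1 to 1, where 1 is 1 m; "wx", "wy", "wz": the turn, a rotation vector about the tool's x, y, z normalised to -1 to 1, where 1 is 30 degrees. In form: [{"x": .., "y": .., "z": .., "wx": .., "wy": .., "wz": ..}, ...]. A call has 1 to 8 rows; each row is the pose to reach, as a shift and turn from the pose commanded when the call began, along the tool's axes at that moment; what a row does not reach only later rows make up. A row lasts 1/10 s, in which the tool goes at most 50 mm and 8.59 degrees, less where a joint would pass 70% of its speed; a pose out of reach is approached as far as the arm can. A call with a number of a shift or a turn outside -1 to 1 is refused whole. A call with a gripper value outside its range is refused whole. "fingers" is the opening, from -1 (shut) to 1 (fully open), set as the call begins (left out, the last holds). The fingers move at their own pace and stop on an object; the grip force is fixed at half the most. Time passes only in rows, so rows that repeat a pose let the fingers close. It gives the time, the measured TCP pose, the force, the opening and the grip force at its end, in the units of the state.
- sensors.state(): the state, without advancing time (a new reading comes with each control period).
- eyes.camera(name): name is "scene" or "side" or "wrist"; returns a dict with "img" (384x512x3 uint8, red, green, blue), "z_map" (384x512 float32, m along the optical axis (not along the pixel's ray), 0 where there is no reading), "mtx" (3x3 intrinsics, pixels), "k1" (the pictures are not rectified: a ray, as slopes to the right and down, at radius r is drawn at 1 + k1 r^2 times it, then the intrinsics apply), "rvec" (rotation vector, rad) and "tvec" (3), from world to camera coordinates, as OpenCV has them; the wrist camera has in their place "mount" (4x4, takes a point from camera to tool coordinates, whose origin is the TCP and whose axes are the flange's). Camera axes: x right, y down, z forward; pixel columns grow to the right and rows downward; lengths in m; the calibration is good to about 2 mm. A picture is of the moment at which its call begins: read the wrist's pose just before it.
- order.hand_in(): hands the job in; it is judged then, once.
The state is a dict: "time": time; "joint_pos": joint angles; "qd": joint speeds; "joint_efforts": joint torques, N m; "ee_pos": TCP position; "eef_rot": TCP orientation; "force": force on the tool from outside, world axes, zero at the start; "moment": the same for the moment, N m; "opening": finger opening in m; "grip_force": force on a finger pad.
Only numpy, scipy, OpenCV 4.12 (cv2) and the standard library are available. Lean on these libraries where they do the work, as an engineer would, in place of code of your own. Each camera call takes 0.05 s, during which the arm holds its last target. There are 200 camera calls.

## Working session

There is one attempt and no reset: what is moved stays moved. The work goes in short steps, Python scripts to look and compute and a tool call to move; the robot and the scene stay as the last step left them, time stands still between calls to the robot, and variables do not carry over. Pictures are saved under pics/ and viewed, at most 10 in all, crops included, and the job is handed in when it is done.

Besides the shell and the picture viewer there is one more tool, called after "Emit:" as name(argument=value, ...), one argument or row to a line, values as JSON. carry_out: Moves the arm, as the interface text tells. Its arguments: {"type":"object","properties":{"commands":{"type":"array","items":{"type":"object","properties":{"x":{"type":"number","minimum":-1,"maximum":1},"y":{"type":"number","minimum":-1,"maximum":1},"z":{"type":"number","minimum":-1,"maximum":1},"wx":{"type":"number","minimum":-1,"maximum":1},"wy":{"type":"number","minimum":-1,"maximum":1},"wz":{"type":"number","minimum":-1,"maximum":1}}}},"fingers":{"type":"number"}},"required":["commands"]}

```bash
mkdir -p pics; cat > h.py <<'E'
import numpy as np, cv2
from scipy.spatial.transform import Rotation as R
from cell import sensors, eyes, order
def pts(c):
    """world xyz per pixel from z_map"""
    h,w=c['z_map'].shape; v,u=np.mgrid[:h,:w]; K=c['mtx']
    s=np.stack([u.ravel(),v.ravel()],1).astype(float)[:,None]
    n=cv2.undistortPoints(s,K,np.array([c['k1'],0,0,0,0.]))[:,0].reshape(h,w,2)
    z=c['z_map']; P=np.dstack([n[...,0]*z,n[...,1]*z,z])
    Rm=cv2.Rodrigues(np.array(c['rvec'],float))[0]
    W=(P-np.array(c['tvec']).ravel())@Rm
    W[z==0]=np.nan
    return W
E
python3 - <<'E'
from h import *
ims=[]
for n in('scene','side'):
    c=eyes.camera(n); np.savez('pics/'+n+'0.npz',**c)
    cv2.imwrite('pics/%s0.png'%n,c['img'][...,::-1])
    print(n,c['mtx'].round(1).tolist(),c['k1'],(-cv2.Rodrigues(np.array(c['rvec']))[0].T@np.ravel(c['tvec'])).round(3))
print(sensors.state())
E
```

```text
scene [[450.5, 0.0, 250.4], [0.0, 450.5, 190.6], [0.0, 0.0, 1.0]] 0.045352992575747465 [1.588 0.624 0.944]
side [[447.1, 0.0, 252.1], [0.0, 447.1, 192.6], [0.0, 0.0, 1.0]] -0.09716098072627553 [ 0.37  -1.151  0.877]
{'time': 0.1, 'joint_pos': array([-1.36411000e+00,  1.58971736e-01,  1.59811559e+00, -9.98247020e-06,
        1.38619844e+00, -2.10124303e-01]), 'qd': array([ 0.00151219, -0.00327979, -0.00255193, -0.00112191, -0.00064601,
        0.00116528]), 'joint_efforts': array([ 8.22969332e-05, -3.96986997e+01, -3.32338929e+01, -1.97191080e-04,
        4.13479196e-03, -1.43522442e-06]), 'ee_pos': array([ 0.23264164, -0.52526151,  0.24141872]), 'eef_rot': array([ 9.78361558e-01,  2.06900810e-01, -3.45043212e-06, -8.46562474e-04]), 'force': array([0.60355981, 0.19839588, 0.26242895]), 'moment': array([ 0.02039241,  0.0316215 , -0.01535281]), 'grip_force': 0.0, 'opening': 0.08519130253225257}
```

View pics/scene0.png

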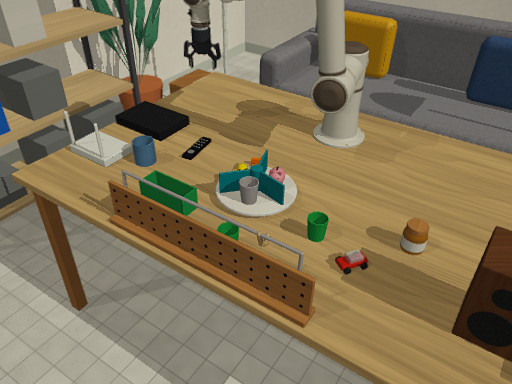

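View pics/side0.png

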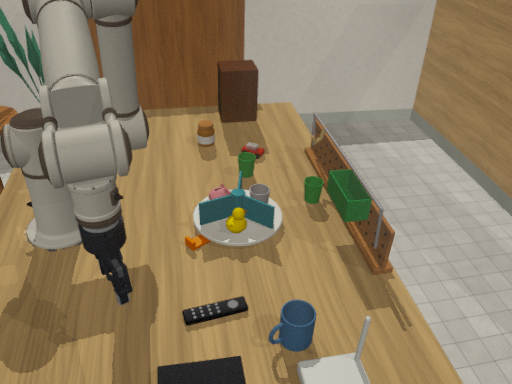

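The carousel is at scene (257,190) and side (237,215). The pink pig is at scene (277,175) and side (219,193). The steel tumbler is at scene (249,190), the duck at side (237,222), and the orange tab at side (197,241). The green cups at scene (317,226) and (229,231) are look-alikes and stay untouched. Next I measure the geometry.

```bash
cat >> h.py <<'E'
def masks(c):
    H=cv2.cvtColor(c['img'],cv2.COLOR_RGB2HSV).astype(int); h,s,v=H[...,0],H[...,1],H[...,2]
    return dict(teal=(h>=86)&(h<=102)&(s>110)&(v>40),pink=((h>=165)|(h<=4))&(s>50)&(s<190)&(v>100),
      orange=(h>=6)&(h<=14)&(s>215)&(v>150),yellow=(h>=23)&(h<=32)&(s>180)&(v>120),
      white=(s<45)&(v>150),grey=(s<60)&(v<170))
def circ(p):
    A=np.c_[2*p,np.ones(len(p))]; f=lambda q:np.linalg.lstsq(np.c_[2*q,np.ones(len(q))],(q**2).sum(1),rcond=None)[0]
    s=f(p); return s[:2],np.sqrt(s[2]+s[0]**2+s[1]**2)
E
python3 - <<'E'
from h import *
import cv2
for n in('scene','side'):
    c=dict(np.load('pics/'+n+'0.npz')); c['k1']=float(c['k1']); W=pts(c); M=masks(c)
    roi=np.hypot(W[...,0]-.55,W[...,1])<2
    # tray: white at z~.028
    t=M['white']&(abs(W[...,2]-.028)<.006)
    k,lab,st,ce=cv2.connectedComponentsWithStats(t.astype('uint8'))
    big=[i for i in range(1,k) if st[i,4]>60]
    m=np.isin(lab,[i for i in big if np.hypot(*(ce[i]-( (257,190) if n=='scene' else (237,215))))<60])
    hull=cv2.convexHull(np.argwhere(m)[:,::-1].astype(np.int32))[:,0]
    c0,r=circ(np.array([W[y,x,:2] for x,y in hull])); print(n,'tray',c0.round(4),r.round(4))
    near=np.hypot(W[...,0]-c0[0],W[...,1]-c0[1])<.22
    for k in('teal','pink','orange','yellow'):
        q=W[M[k]&near]; print(k,len(q),np.nanmedian(q,0).round(4),np.nanmin(q,0).round(3),np.nanmax(q,0).round(3))
    q=W[M['teal']&near&(W[...,2]>.098)][:,:2]-c0; 
    rr=np.hypot(*q.T);a=np.degrees(np.arctan2(q[:,1],q[:,0]))
    print(np.histogram(a[rr>.035],np.arange(-180,181,10))[0],[ (rr[(rr>.035)]).max().round(3)])
    for j in range(-180,180,10):
        s=(a>=j)&(a<j+10)&(rr>.035)
        if s.sum()>5: print(j,np.median(a[s]).round(1),rr[s].max().round(3))
    q=W[M['orange']&near][:,:2]-c0; print('orange ang',np.degrees(np.arctan2(*np.median(q,0)[::-1])).round(1),np.median(np.hypot(*q.T)))
    o=(np.hypot(W[...,0]-c0[0],W[...,1]-c0[1])<.32)&(np.hypot(W[...,0]-c0[0],W[...,1]-c0[1])>.2)&(W[...,2]>.012)
    k,lab,st,ce=cv2.connectedComponentsWithStats(o.astype('uint8'))
    for i in range(1,k):
        if st[i,4]>30: q=W[lab==i]; print('obst',ce[i].round(),q.min(0).round(3),q.max(0).round(3))
im=dict(np.load('pics/side0.npz'))['img'][165:265,165:305,::-1]
im2=dict(np.load('pics/scene0.npz'))['img'][145:225,205:315,::-1]
im2=cv2.resize(im2,(700,509),interpolation=3); cv2.imwrite('pics/crop_s.png',np.hstack([cv2.resize(im,(420,300),interpolation=3),cv2.resize(im2,(380,300))]))
E
```

```text
scene tray [ 0.5459 -0.052 ] 0.1372
teal 1218 [ 0.5682 -0.0573  0.0827] [ 0.424 -0.142  0.027] [0.642 0.071 0.116]
pink 166 [0.5057 0.0066 0.0888] [ 0.469 -0.024  0.053] [0.556 0.035 0.106]
orange 36 [ 0.3944 -0.1549  0.0227] [ 0.381 -0.169  0.008] [ 0.406 -0.142  0.033]
yellow 58 [ 0.54   -0.1154  0.092 ] [ 0.414 -0.213  0.001] [ 0.553 -0.101  0.098]
[ 0 44  1  0  0  0  0  0  0  0  0  0  0 97  6  0  0  0  0  0  0  0  0  0
  0 80  4  0  0  0  0  0  0  0  0  0] [np.float64(0.127)]
-170 -163.7 0.127
-50 -43.4 0.127
-40 -39.1 0.11
70 76.3 0.125
orange ang -145.8 0.1856398559098605
obst [329.  58.] [ 0.237 -0.028  0.235] [0.304 0.111 0.594]
obst [179. 187.] [ 0.81  -0.228  0.126] [ 0.864 -0.078  0.184]
obst [190. 208.] [ 0.817 -0.084  0.11 ] [ 0.865 -0.079  0.158]
obst [317. 225.] [0.584 0.186 0.012] [0.65  0.249 0.079]
obst [229. 230.] [ 0.777 -0.007  0.026] [0.835 0.057 0.078]
side tray [ 0.5432 -0.0565] 0.1381
teal 1035 [ 0.5651 -0.0876  0.0742] [ 0.423 -0.145  0.027] [0.634 0.067 0.115]
pink 176 [ 0.4898 -0.017   0.0883] [ 0.46  -0.033 -0.   ] [0.527 0.147 0.101]
orange 41 [ 0.4197 -0.1491  0.0098] [ 0.375 -0.18   0.002] [ 0.435 -0.117  0.029]
yellow 361 [ 0.5272 -0.1369  0.0633] [ 0.498 -0.16   0.03 ] [ 0.553 -0.075  0.098]
[ 0 40  7  0  0  0  0  0  0  0  0  0  1 76  1  0  0  0  0  0  0  0  0  0
  0 27  0  0  0  0  0  0  0  0  0  0] [np.float64(0.127)]
-170 -162.2 0.122
-160 -159.4 0.096
-50 -43.6 0.123
70 76.0 0.127
orange ang -143.1 0.14958962926686203
obst [124.  67.] [ 0.224 -0.075  0.241] [0.306 0.063 0.673]
obst [247. 162.] [0.586 0.177 0.012] [0.649 0.25  0.076]
obst [336. 189.] [ 0.811 -0.228  0.106] [ 0.862 -0.076  0.182]
obst [312. 187.] [ 0.777 -0.011  0.013] [0.839 0.058 0.078]
```

View pics/crop_s.png

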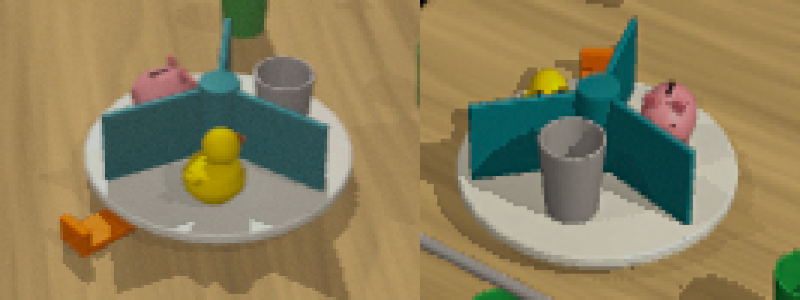

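The pig's section centre is at about 136° from the axis (about 0.545, -0.054), with dividers at about 76°, -163.5° and -43.5°. The tab is at about -145°. I'll turn the tray about +79° counter-clockwise by pushing the 76° divider from the tumbler side near its outer end. First I move above the carousel to refine with the wrist camera.

Emit:
carry_out(
  commands=[
    {"x":0.323,"y":-0.268,"z":-0.08,"wz":1},
    {"x":0.323,"y":-0.268,"z":-0.08,"wz":1},
    {"x":0.323,"y":-0.268,"z":-0.08,"wz":1},
    {"x":0.323,"y":-0.268,"z":-0.08,"wz":1},
    {"x":0.323,"y":-0.268,"z":-0.08,"wz":1},
    {"x":0.323,"y":-0.268,"z":-0.08,"wz":1},
    {"x":0.323,"y":-0.268,"z":-0.08,"wz":1},
    {"x":0.323,"y":-0.268,"z":-0.08,"wz":1},
  ],
  fingers=-1,
)

```text
invalid input
```

Emit:
carry_out(
  commands=[
    {"x":0},
    {"x":0},
    {"x":0},
    {"x":0},
  ],
)

```text
invalid input
```

```bash
cat >> h.py <<'E'
def wrist():
    s=sensors.state(); c=eyes.camera('wrist')
    T=np.eye(4); T[:3,:3]=R.from_quat(s['eef_rot']).as_matrix(); T[:3,3]=s['ee_pos']
    X=np.linalg.inv(T@np.array(c['mount'])); c=dict(c)
    c['rvec']=cv2.Rodrigues(X[:3,:3])[0]; c['tvec']=X[:3,3]
    return s,c
E
python3 - <<'E'
from h import *
s,c=wrist(); np.savez('pics/w0.npz',**c); cv2.imwrite('pics/w0.png',c['img'][...,::-1])
print(s['time'],s['ee_pos'].round(4),R.from_quat(s['eef_rot']).as_matrix().round(3).tolist(),s['joint_pos'].round(2),s['opening'],c['mount'].round(3).tolist())
E
```

```text
0.1 [ 0.2326 -0.5253  0.2414] [[0.914, 0.405, -0.0], [0.405, -0.914, 0.002], [0.0, -0.002, -1.0]] [-1.36  0.16  1.6  -0.    1.39 -0.21] 0.08519130253225257 [[-0.0, -0.958, -0.286, 0.073], [1.0, -0.0, 0.0, -0.001], [-0.0, -0.286, 0.958, -0.132], [0.0, 0.0, 0.0, 1.0]]
```

View pics/w0.png

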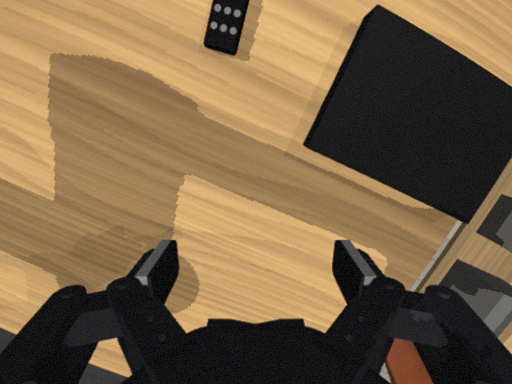

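The picture is still from the start pose: the remote at (228,22), with the move refused. I'll retry with every field in each row.

Emit:
carry_out(
  commands=[
    {"x":0.323,"y":-0.268,"z":-0.08,"wx":0,"wy":0,"wz":1},
    {"x":0.323,"y":-0.268,"z":-0.08,"wx":0,"wy":0,"wz":1},
    {"x":0.323,"y":-0.268,"z":-0.08,"wx":0,"wy":0,"wz":1},
    {"x":0.323,"y":-0.268,"z":-0.08,"wx":0,"wy":0,"wz":1},
    {"x":0.323,"y":-0.268,"z":-0.08,"wx":0,"wy":0,"wz":1},
    {"x":0.323,"y":-0.268,"z":-0.08,"wx":0,"wy":0,"wz":1},
    {"x":0.323,"y":-0.268,"z":-0.08,"wx":0,"wy":0,"wz":1},
    {"x":0.323,"y":-0.268,"z":-0.08,"wx":0,"wy":0,"wz":1},
  ],
  fingers=-1,
)

```text
time: 0.95
ee_pos: [0.4077, -0.1726, 0.3173]
eef_rot: [0.999, -0.054, 0.0, 0.0]
force: [1.9, -0.4, 0.8]
opening: -0.0
grip_force: 0.0
```

Emit:
carry_out(
  commands=[
    {"x":0.095,"y":-0.164,"z":0,"wx":0,"wy":0,"wz":0},
    {"x":0.095,"y":-0.164,"z":0,"wx":0,"wy":0,"wz":0},
    {"x":0.095,"y":-0.164,"z":0,"wx":0,"wy":0,"wz":0},
    {"x":0.095,"y":-0.164,"z":0,"wx":0,"wy":0,"wz":0},
    {"x":0.095,"y":-0.164,"z":0,"wx":0,"wy":0,"wz":0},
    {"x":0.095,"y":-0.164,"z":0,"wx":0,"wy":0,"wz":0},
  ],
)

```text
time: 1.55
ee_pos: [0.5192, -0.0211, 0.3165]
eef_rot: [0.999, -0.052, -0.001, 0.0]
force: [0.3, 0.2, 0.1]
opening: -0.0004
grip_force: 0.0
```

```bash
cat >> h.py <<'E'
def measure(c):
    W=pts(c); M=masks(c); c0=np.array([.545,-.054]); out={}
    t=M['white']&(abs(W[...,2]-.028)<.008)&(np.hypot(W[...,0]-c0[0],W[...,1]-c0[1])<.16)
    hull=cv2.convexHull(np.argwhere(t)[:,::-1].astype(np.int32))[:,0]
    p=np.array([W[y,x,:2] for x,y in hull]); p=p[np.hypot(*(p-c0).T)>.128]
    if len(p)>5: print('tray',circ(p))
    near=np.hypot(W[...,0]-c0[0],W[...,1]-c0[1])<.22
    ang=lambda q:np.degrees(np.arctan2(q[...,1]-c0[1],q[...,0]-c0[0]))
    top=M['teal']&near&(abs(W[...,2]-.108)<.008); q=W[top][:,:2]; a=ang(q); rr=np.hypot(*(q-c0).T)
    for d in range(0,360,120):
        for j in range(-180,180,10):
            pass
    h=np.histogram(a[rr>.04],np.arange(-180,181,4))
    print('teal',[(int(e),int(n)) for n,e in zip(*h) if n>15],'hub',q[rr<.02].mean(0).round(4))
    for k in('pink','orange','yellow'):
        m=(M[k]&near).astype('uint8'); n,l,st,ce=cv2.connectedComponentsWithStats(m)
        if n<2: continue
        i=1+st[1:,4].argmax(); q=W[l==i]; q=q[~np.isnan(q[:,0])]
        hi=q[q[:,2]>np.percentile(q[:,2],98)-(.004 if k=='orange' else .05)]
        rct=cv2.minAreaRect(hi[:,:2].astype('float32')*1000)
        print(k,len(q),ce[i].round(),'mean',q.mean(0).round(4),'ang',ang(q.mean(0)).round(2),'top rect',np.round(rct[0],1),np.round(rct[1],1),rct[2],'ang',ang(np.array(rct[0])/1000).round(2),'zmax',hi[:,2].max().round(3))
E
python3 - <<'E'
from h import *
s,c=wrist(); np.savez('pics/w1.npz',**c); cv2.imwrite('pics/w1.png',c['img'][...,::-1])
print(s['time'],s['ee_pos'].round(4),R.from_quat(s['eef_rot']).as_matrix()[:,0].round(3),s['joint_pos'].round(2),s['force'])
measure(c)
E
```

```text
1.55 [ 0.5192 -0.0211  0.3165] [ 0.995 -0.105 -0.001] [-0.27 -0.03  1.65 -0.    1.52  1.4 ] [0.33212509 0.20961288 0.05550977]
tray (array([ 0.54441171, -0.05138476]), np.float64(0.1381889097867463))
teal [(-172, 16), (-168, 165), (-164, 91), (-48, 48), (-44, 335), (-40, 83), (72, 119), (76, 273), (80, 24)] hub [ 0.5452 -0.0535]
pink 1310 [245. 186.] mean [ 0.4976 -0.0042  0.0887] ang 133.59 top rect [495.4  -3.8] [66.8 52.4] 19.40644645690918 ang 134.67 zmax 0.103
orange 255 [330. 216.] mean [ 0.4076 -0.1424  0.0103] ang -147.23 top rect [ 406.9 -141.9] [31.2 36.5] 33.722774505615234 ang -147.51 zmax 0.012
yellow 981 [326. 154.] mean [ 0.5287 -0.1216  0.0781] ang -103.54 top rect [ 528.  -123.6] [52.8 55.4] 82.16854095458984 ang -103.71 zmax 0.098
```

View pics/w1.png

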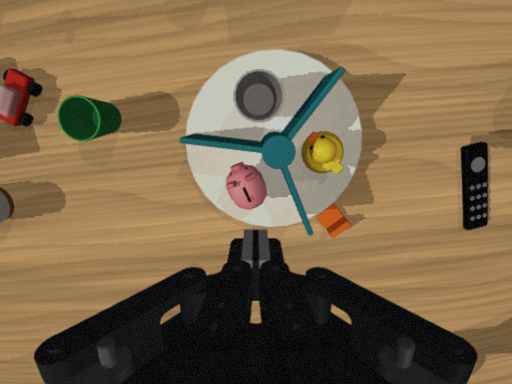

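Wrist view from above: the hub is at (278,150) and the pig at (246,186). The duck is at (325,153), the tumbler at (258,95) and the tab at (333,221). The divider to push points left, with its tip at (183,140). Next I refine the angles and plan the path.

```bash
cat >> h.py <<'E'
def fine(c,c0):
    W=pts(c); M=masks(c); d=W[...,:2]-c0; rr=np.hypot(d[...,0],d[...,1]); a=np.degrees(np.arctan2(d[...,1],d[...,0]))
    m=M['teal']&(abs(W[...,2]-.108)<.006)&(rr>.04)&(rr<.13)
    z=a[m]; ph=np.angle(np.exp(1j*np.radians(3*z)).mean())/3; ph=np.degrees(ph)
    print('divider phase mod120: %.2f'%ph,[np.round(np.median(((z-ph-k+60)%360-60)[abs((z-ph-k+60)%360-60)<8]),2) for k in(0,120,240)])
    m=cv2.morphologyEx((M['orange']&(rr<.21)).astype('uint8'),cv2.MORPH_OPEN,np.ones((2,2),np.uint8))>0
    for lo,hi in((.006,.014),(.025,.036),(0,.04)):
        q=W[m&(W[...,2]>lo)&(W[...,2]<hi)]
        if len(q)<8: continue
        r=cv2.minAreaRect(q[:,:2].astype('float32')*1000); p=np.array(r[0])/1000-c0
        print('orange',lo,len(q),'rect',np.round(r,1) if 0 else [np.round(x,1) for x in r],'ang %.2f mean %.2f'%(np.degrees(np.arctan2(*p[::-1])),np.degrees(np.arctan2(*(q.mean(0)[:2]-c0)[::-1]))))
    q=W[M['pink']&(rr<.13)&(W[...,2]>.04)]
    if len(q): 
        r=cv2.minAreaRect(q[:,:2].astype('float32')*1000); p=np.array(r[0])/1000-c0
        print('pig rect',[np.round(x,1) for x in r],'ang %.2f r %.3f'%(np.degrees(np.arctan2(*p[::-1])),np.hypot(*p)))
E
python3 - <<'E'
from h import *
for n in('w1','scene0','side0'):
    c=dict(np.load('pics/%s.npz'%n)); c['k1']=float(c['k1']); print(n); fine(c,np.array([.5452,-.0532]))
E
```

```text
w1
divider phase mod120: -42.98 [np.float64(0.68), np.float64(0.18), np.float64(-1.21)]
orange 0.006 192 rect [array([ 405.1, -143.5]), array([29.6, 36.3]), np.float64(35.1)] ang -147.19 mean -146.61
orange 0.025 72 rect [array([ 389.4, -155.7]), array([ 8.9, 33.8]), np.float64(31.8)] ang -146.65 mean -146.99
orange 0 266 rect [array([ 393.6, -151.6]), array([57.7, 36.3]), np.float64(35.1)] ang -147.02 mean -146.72
pig rect [array([495.4,  -3.8]), array([66.8, 52.4]), np.float64(19.4)] ang 135.24 r 0.070
scene0
divider phase mod120: -43.20 [np.float64(0.56), np.float64(-0.42), np.float64(-0.93)]
orange 0 25 rect [array([ 392.4, -154.3]), array([11.8, 23. ]), np.float64(26.2)] ang -146.51 mean -146.42
pig rect [array([516.3,   2.2]), array([90.5, 49.2]), np.float64(10.7)] ang 117.60 r 0.062
side0
divider phase mod120: -43.92 [np.float64(-2.24), np.float64(1.15), np.float64(3.43)]
orange 0.006 14 rect [array([ 427.6, -146.1]), array([ 9. , 14.7]), np.float64(29.8)] ang -141.67 mean -141.20
orange 0 19 rect [array([ 427. , -146.8]), array([12.9, 14.8]), np.float64(32.5)] ang -141.63 mean -140.76
pig rect [array([495.9, -10.7]), array([67.7, 40.6]), np.float64(26.2)] ang 139.22 r 0.065
```

Emit:
carry_out(
  commands=[
    {"x":0.078,"y":-0.076,"z":0,"wx":0,"wy":0,"wz":0.23},
    {"x":0.078,"y":-0.076,"z":0,"wx":0,"wy":0,"wz":0.23},
    {"x":0.078,"y":-0.076,"z":0,"wx":0,"wy":0,"wz":0.23},
    {"x":0.078,"y":-0.076,"z":0.04,"wx":0,"wy":0,"wz":0.23},
    {"x":0.078,"y":-0.076,"z":0.08,"wx":0,"wy":0,"wz":0.23},
    {"x":0.078,"y":-0.076,"z":0.11,"wx":0,"wy":0,"wz":0.23},
    {"x":0.078,"y":-0.076,"z":0.12,"wx":0,"wy":0,"wz":0.23},
    {"x":0.078,"y":-0.076,"z":0.12,"wx":0,"wy":0,"wz":0.23},
  ],
)

```text
time: 2.4
ee_pos: [0.6037, 0.0444, 0.1959]
eef_rot: [0.993, -0.114, -0.002, 0.0]
force: [0.2, 0.3, 0.3]
opening: 0.0001
grip_force: 0.0
```

Emit:
carry_out(
  commands=[
    {"x":0,"y":0,"z":0.04,"wx":0,"wy":0,"wz":0},
    {"x":0,"y":0,"z":0.07,"wx":0,"wy":0,"wz":0},
    {"x":0,"y":0,"z":0.09,"wx":0,"wy":0,"wz":0},
    {"x":0,"y":0,"z":0.1,"wx":0,"wy":0,"wz":0},
    {"x":0,"y":0,"z":0.108,"wx":0,"wy":0,"wz":0},
    {"x":0,"y":0,"z":0.108,"wx":0,"wy":0,"wz":0},
  ],
)

```text
time: 3.0
ee_pos: [0.6055, 0.0452, 0.0898]
eef_rot: [0.994, -0.113, 0.001, 0.0]
force: [0.3, -0.5, -0.5]
opening: -0.0003
grip_force: 0.0
```

```bash
cat >> h.py <<'E'
def arc(c0,da,n,s=None,dr=0):
    """rows to turn the tool by da deg about the vertical axis at c0, n rows, in tool axes"""
    s=s or sensors.state(); Rt=R.from_quat(s['eef_rot']).as_matrix(); p=s['ee_pos']
    for k in range(1,n+1):
        A=R.from_euler('z',da*k/n,degrees=True).as_matrix(); d=np.r_[p[:2]-c0,0]
        t=Rt.T@(A@d-d); print('x %.4f y %.4f wz %.3f'%(t[0],t[1],-da*k/n/30))
E
python3 - <<'E'
from h import *
s,c=wrist(); cv2.imwrite('pics/w2.png',c['img'][...,::-1]); c0=np.array([.5452,-.0532])
print(s['time'],s['ee_pos'].round(4),R.from_quat(s['eef_rot']).as_matrix()[:,0].round(3),s['joint_pos'].round(2),s['force'])
fine(c,c0)
d=s['ee_pos'][:2]-c0; print('r,ang',np.hypot(*d),np.degrees(np.arctan2(*d[::-1])))
arc(c0,12,8)
E
```

```text
3.0 [0.6055 0.0452 0.0898] [ 0.974 -0.226  0.001] [-0.12  0.4   1.63 -0.    1.12  1.67] [ 0.32886931 -0.50186519 -0.53264718]
divider phase mod120: -41.49 [np.float64(1.95), np.float64(-3.23), np.float64(-1.83)]
orange 0.025 71 rect [array([ 390.1, -155. ]), array([ 9.7, 33.8]), np.float64(32.6)] ang -146.73 mean -146.33
orange 0 75 rect [array([ 375.7, -174.9]), array([69.9, 30.1]), np.float64(54.7)] ang -144.32 mean -146.17
r,ang 0.11542811563397026 58.50301309152758
x -0.0029 y -0.0009 wz -0.050
x -0.0058 y -0.0018 wz -0.100
x -0.0087 y -0.0026 wz -0.150
x -0.0117 y -0.0033 wz -0.200
x -0.0146 y -0.0039 wz -0.250
x -0.0176 y -0.0044 wz -0.300
x -0.0206 y -0.0049 wz -0.350
x -0.0236 y -0.0053 wz -0.400
```

View pics/w2.png

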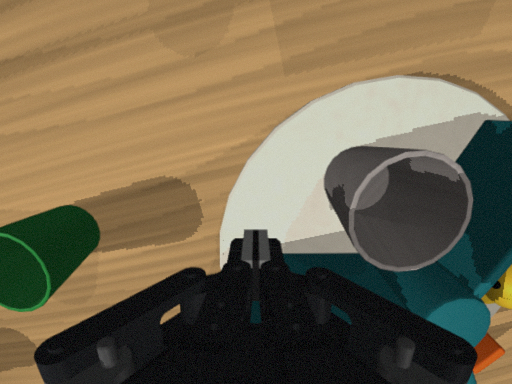

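The fingertip at (256,250) stands beside the divider at (320,265), well clear of the tumbler at (400,205). I approach gently now.

Emit:
carry_out(
  commands=[
    {"x":-0.006,"y":0,"z":0,"wx":0,"wy":0,"wz":0},
    {"x":-0.011,"y":0,"z":0,"wx":0,"wy":0,"wz":0},
    {"x":-0.014,"y":0,"z":0,"wx":0,"wy":0,"wz":0},
    {"x":-0.016,"y":0,"z":0,"wx":0,"wy":0,"wz":0},
    {"x":-0.018,"y":0,"z":0,"wx":0,"wy":0,"wz":0},
    {"x":-0.019,"y":0,"z":0,"wx":0,"wy":0,"wz":0},
    {"x":-0.02,"y":0,"z":0,"wx":0,"wy":0,"wz":0},
    {"x":-0.021,"y":0,"z":0,"wx":0,"wy":0,"wz":0},
  ],
)

```text
time: 3.85
ee_pos: [0.5845, 0.0502, 0.089]
eef_rot: [0.994, -0.113, 0.0, -0.0]
force: [0.3, -0.1, -0.2]
opening: 0.0002
grip_force: 0.0
```

```bash
python3 - <<'E'
from h import *
s,c=wrist(); c0=np.array([.5452,-.0532])
print(s['time'],s['ee_pos'].round(4),s['force'])
fine(c,c0)
d=s['ee_pos'][:2]-c0; print('r,ang',np.hypot(*d),np.degrees(np.arctan2(*d[::-1])))
arc(c0,12,8)
E
```

```text
3.85 [0.5845 0.0502 0.089 ] [ 0.348749   -0.08330608 -0.21303283]
divider phase mod120: -44.78 [np.float64(7.02), np.float64(-0.83), np.float64(-0.56)]
orange 0.006 42 rect [array([ 401.2, -157.8]), array([ 7.1, 16.4]), np.float64(33.6)] ang -144.02 mean -144.04
orange 0.025 90 rect [array([ 391. , -157.4]), array([12.9, 28.5]), np.float64(31.3)] ang -145.95 mean -145.74
orange 0 138 rect [array([ 372.4, -170.3]), array([68.5, 28.4]), np.float64(34.5)] ang -145.89 mean -145.27
pig rect [array([550.6,  15.3]), array([68.9,  9.4]), np.float64(13.2)] ang 85.52 r 0.069
r,ang 0.11065378556174399 69.20837601334782
x -0.0029 y -0.0003 wz -0.050
x -0.0058 y -0.0006 wz -0.100
x -0.0086 y -0.0008 wz -0.150
x -0.0115 y -0.0009 wz -0.200
x -0.0144 y -0.0010 wz -0.250
x -0.0173 y -0.0010 wz -0.300
x -0.0202 y -0.0009 wz -0.350
x -0.0231 y -0.0007 wz -0.400
```

The same arc rows hold for every call, because the tool turns with the tray.

Emit:
carry_out(
  commands=[
    {"x":-0.0029,"y":-0.0003,"z":0,"wx":0,"wy":0,"wz":-0.05},
    {"x":-0.0058,"y":-0.0006,"z":0,"wx":0,"wy":0,"wz":-0.1},
    {"x":-0.0086,"y":-0.0008,"z":0,"wx":0,"wy":0,"wz":-0.15},
    {"x":-0.0115,"y":-0.0009,"z":0,"wx":0,"wy":0,"wz":-0.2},
    {"x":-0.0144,"y":-0.001,"z":0,"wx":0,"wy":0,"wz":-0.25},
    {"x":-0.0173,"y":-0.001,"z":0,"wx":0,"wy":0,"wz":-0.3},
    {"x":-0.0202,"y":-0.0009,"z":0,"wx":0,"wy":0,"wz":-0.35},
    {"x":-0.0231,"y":-0.0007,"z":0,"wx":0,"wy":0,"wz":-0.4},
  ],
)

```text
time: 4.7
ee_pos: [0.562, 0.0563, 0.0891]
eef_rot: [1.0, -0.008, 0.0, -0.0]
force: [1.6, 0.7, 0.6]
opening: 0.0
grip_force: 0.7
```

```bash
python3 - <<'E'
from h import *
c0=np.array([.5452,-.0532])
s=sensors.state(); print(s['time'],s['ee_pos'],s['force'],s['joint_pos'].round(2))
d=s['ee_pos'][:2]-c0; print('r,ang',np.hypot(*d),np.degrees(np.arctan2(*d[::-1])))
fine(eyes.camera('scene'),c0); fine(eyes.camera('side'),c0)
E
```

```text
4.7 [0.56196536 0.05629412 0.08913696] [1.64626212 0.69128311 0.55088949] [-0.11  0.3   1.75  0.    1.09  1.47]
r,ang 0.11077021509615434 81.29467939416547
divider phase mod120: -31.67 [np.float64(0.83), np.float64(-1.09), np.float64(-0.73)]
orange 0 13 rect [array([ 395.1, -158.3]), array([ 7.1, 12.3]), np.float64(15.5)] ang -145.01 mean -145.10
pig rect [array([521.3,  -4.3]), array([78.6, 15.7]), np.float64(45.0)] ang 116.06 r 0.054
divider phase mod120: -31.98 [np.float64(-2.9), np.float64(2.83), np.float64(2.86)]
pig rect [array([486.3, -20.8]), array([68.3, 46.2]), np.float64(27.6)] ang 151.21 r 0.067
```

The tray has turned about 11° with around 1.6 N on the tool, so the finger is in contact. I continue with the same arc.

Emit:
carry_out(
  commands=[
    {"x":-0.0029,"y":-0.0003,"z":0,"wx":0,"wy":0,"wz":-0.05},
    {"x":-0.0058,"y":-0.0006,"z":0,"wx":0,"wy":0,"wz":-0.1},
    {"x":-0.0086,"y":-0.0008,"z":0,"wx":0,"wy":0,"wz":-0.15},
    {"x":-0.0115,"y":-0.0009,"z":0,"wx":0,"wy":0,"wz":-0.2},
    {"x":-0.0144,"y":-0.001,"z":0,"wx":0,"wy":0,"wz":-0.25},
    {"x":-0.0173,"y":-0.001,"z":0,"wx":0,"wy":0,"wz":-0.3},
    {"x":-0.0202,"y":-0.0009,"z":0,"wx":0,"wy":0,"wz":-0.35},
    {"x":-0.0231,"y":-0.0007,"z":0,"wx":0,"wy":0,"wz":-0.4},
  ],
)

```text
time: 5.6
ee_pos: [0.5388, 0.0573, 0.089]
eef_rot: [0.995, 0.097, -0.0, -0.0]
force: [0.7, 1.5, 0.0]
opening: -0.0001
grip_force: 0.7
```

Emit:
carry_out(
  commands=[
    {"x":-0.0029,"y":-0.0003,"z":0,"wx":0,"wy":0,"wz":-0.05},
    {"x":-0.0058,"y":-0.0006,"z":0,"wx":0,"wy":0,"wz":-0.1},
    {"x":-0.0086,"y":-0.0008,"z":0,"wx":0,"wy":0,"wz":-0.15},
    {"x":-0.0115,"y":-0.0009,"z":0,"wx":0,"wy":0,"wz":-0.2},
    {"x":-0.0144,"y":-0.001,"z":0,"wx":0,"wy":0,"wz":-0.25},
    {"x":-0.0173,"y":-0.001,"z":0,"wx":0,"wy":0,"wz":-0.3},
    {"x":-0.0202,"y":-0.0009,"z":0,"wx":0,"wy":0,"wz":-0.35},
    {"x":-0.0231,"y":-0.0007,"z":0,"wx":0,"wy":0,"wz":-0.4},
  ],
)

```text
time: 6.4
ee_pos: [0.516, 0.0535, 0.0891]
eef_rot: [0.98, 0.2, -0.0, -0.0]
force: [0.6, 1.8, 0.8]
opening: 0.0002
grip_force: 0.7
```

```bash
python3 - <<'E'
from h import *
c0=np.array([.5452,-.0532])
s=sensors.state(); print(s['time'],s['ee_pos'],s['force'],s['joint_pos'].round(2))
d=s['ee_pos'][:2]-c0; print('r,ang',np.hypot(*d),np.degrees(np.arctan2(*d[::-1])))
c=eyes.camera('side'); cv2.imwrite('pics/side1.png',c['img'][...,::-1]); fine(c,c0); fine(eyes.camera('scene'),c0)
E
```

```text
6.4 [0.51597282 0.05349699 0.08907801] [0.60907303 1.79192384 0.83903589] [-0.13  0.19  1.88  0.    1.07  1.04]
r,ang 0.1106276468424832 105.31907627835157
divider phase mod120: -8.24 [np.float64(-2.83), np.float64(4.33), np.float64(1.68)]
pig rect [array([474.9, -53.8]), array([59. , 50.5]), np.float64(50.1)] ang -179.54 r 0.070
divider phase mod120: -6.89 [np.float64(1.05), np.float64(-1.77), np.float64(0.98)]
orange 0.006 11 rect [array([ 388.3, -146.9]), array([11.2, 21.2]), np.float64(10.2)] ang -149.16 mean -149.64
orange 0 38 rect [array([ 372.9, -147.4]), array([23.8, 48.2]), np.float64(82.3)] ang -151.34 mean -149.34
pig rect [array([493.6, -18.2]), array([117.8,  39. ]), np.float64(60.1)] ang 145.84 r 0.062
```

View pics/side1.png

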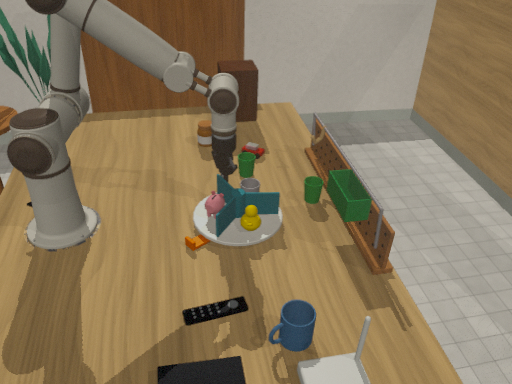

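The side view shows the finger at (228,170) behind the left divider, the pig upright at (215,203), and the duck and tumbler riding along. About 41° remain.

Emit:
carry_out(
  commands=[
    {"x":-0.0029,"y":-0.0003,"z":0,"wx":0,"wy":0,"wz":-0.05},
    {"x":-0.0058,"y":-0.0006,"z":0,"wx":0,"wy":0,"wz":-0.1},
    {"x":-0.0086,"y":-0.0008,"z":0,"wx":0,"wy":0,"wz":-0.15},
    {"x":-0.0115,"y":-0.0009,"z":0,"wx":0,"wy":0,"wz":-0.2},
    {"x":-0.0144,"y":-0.001,"z":0,"wx":0,"wy":0,"wz":-0.25},
    {"x":-0.0173,"y":-0.001,"z":0,"wx":0,"wy":0,"wz":-0.3},
    {"x":-0.0202,"y":-0.0009,"z":0,"wx":0,"wy":0,"wz":-0.35},
    {"x":-0.0231,"y":-0.0007,"z":0,"wx":0,"wy":0,"wz":-0.4},
  ],
)

```text
time: 7.3
ee_pos: [0.4945, 0.0451, 0.089]
eef_rot: [0.953, 0.302, 0.0, 0.0]
force: [0.9, 0.6, -1.7]
opening: 0.0001
grip_force: 0.7
```

Emit:
carry_out(
  commands=[
    {"x":-0.0029,"y":-0.0003,"z":0,"wx":0,"wy":0,"wz":-0.05},
    {"x":-0.0058,"y":-0.0006,"z":0,"wx":0,"wy":0,"wz":-0.1},
    {"x":-0.0086,"y":-0.0008,"z":0,"wx":0,"wy":0,"wz":-0.15},
    {"x":-0.0115,"y":-0.0009,"z":0,"wx":0,"wy":0,"wz":-0.2},
    {"x":-0.0144,"y":-0.001,"z":0,"wx":0,"wy":0,"wz":-0.25},
    {"x":-0.0173,"y":-0.001,"z":0,"wx":0,"wy":0,"wz":-0.3},
    {"x":-0.0202,"y":-0.0009,"z":0,"wx":0,"wy":0,"wz":-0.35},
    {"x":-0.0231,"y":-0.0007,"z":0,"wx":0,"wy":0,"wz":-0.4},
  ],
)

```text
time: 8.1
ee_pos: [0.4751, 0.0325, 0.089]
eef_rot: [0.917, 0.4, -0.0, -0.0]
force: [1.7, 1.1, -0.9]
opening: 0.0002
grip_force: 0.7
```

Emit:
carry_out(
  commands=[
    {"x":-0.0029,"y":-0.0003,"z":0,"wx":0,"wy":0,"wz":-0.05},
    {"x":-0.0058,"y":-0.0006,"z":0,"wx":0,"wy":0,"wz":-0.1},
    {"x":-0.0086,"y":-0.0008,"z":0,"wx":0,"wy":0,"wz":-0.15},
    {"x":-0.0115,"y":-0.0009,"z":0,"wx":0,"wy":0,"wz":-0.2},
    {"x":-0.0144,"y":-0.001,"z":0,"wx":0,"wy":0,"wz":-0.25},
    {"x":-0.0173,"y":-0.001,"z":0,"wx":0,"wy":0,"wz":-0.3},
    {"x":-0.0195,"y":-0.0009,"z":0,"wx":0,"wy":0,"wz":-0.34},
    {"x":-0.0202,"y":-0.0009,"z":0,"wx":0,"wy":0,"wz":-0.35},
  ],
)

```text
time: 8.9
ee_pos: [0.4606, 0.0183, 0.089]
eef_rot: [0.877, 0.481, -0.0, -0.0]
force: [-0.2, 0.7, -0.7]
opening: 0.0001
grip_force: 0.7
```

```bash
python3 - <<'E'
from h import *
c0=np.array([.5452,-.0532])
s=sensors.state(); print(s['time'],s['ee_pos'],s['force'],s['joint_pos'].round(2))
d=s['ee_pos'][:2]-c0; print('r,ang',np.hypot(*d),np.degrees(np.arctan2(*d[::-1])))
for n in('side','scene'): fine(eyes.camera(n),c0)
s,c=wrist(); fine(c,c0); cv2.imwrite('pics/w3.png',c['img'][...,::-1])
E
```

```text
8.9 [0.4605973  0.01833236 0.08900234] [-0.15295591  0.71837444 -0.73112438] [-0.22  0.05  2.04  0.    1.05  0.34]
r,ang 0.11079031888022406 139.7851749938725
divider phase mod120: 27.76 [np.float64(-2.59), np.float64(3.45), np.float64(-1.29)]
orange 0.006 48 rect [array([ 415.7, -150.8]), array([32.3, 22.6]), np.float64(45.3)] ang -143.01 mean -142.42
orange 0 61 rect [array([ 416.5, -151.6]), array([32.3, 25. ]), np.float64(45.3)] ang -142.59 mean -141.97
pig rect [array([483.6, -67.3]), array([112. ,  50.9]), np.float64(82.3)] ang -167.08 r 0.063
divider phase mod120: 27.85 [np.float64(-0.08), np.float64(-1.2), np.float64(0.62)]
pig rect [array([488.1, -83.2]), array([39.6, 55.5]), np.float64(35.2)] ang -152.28 r 0.065
divider phase mod120: 26.24 [np.float64(7.64), np.float64(-3.19), np.float64(-0.77)]
pig rect [array([479.4, -53.8]), array([ 6.4, 10.8]), np.float64(25.9)] ang -179.47 r 0.066
```

View pics/w3.png

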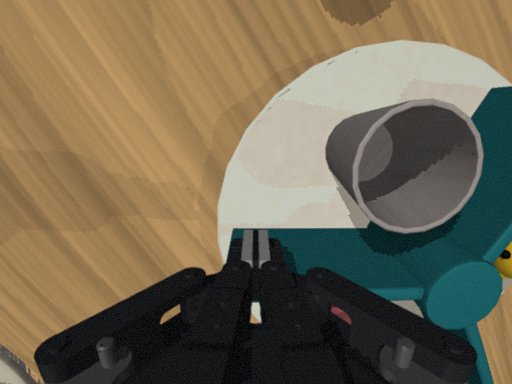

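The finger at (256,235) rests on the divider, and the tumbler at (410,165) stands clear. I nudge about 5° more, then back off and check from above.

Emit:
carry_out(
  commands=[
    {"x":-0.002,"y":-0.0002,"z":0,"wx":0,"wy":0,"wz":-0.033},
    {"x":-0.0039,"y":-0.0004,"z":0,"wx":0,"wy":0,"wz":-0.067},
    {"x":-0.0058,"y":-0.0006,"z":0,"wx":0,"wy":0,"wz":-0.1},
    {"x":-0.0073,"y":-0.0007,"z":0,"wx":0,"wy":0,"wz":-0.125},
    {"x":-0.0085,"y":-0.0008,"z":0,"wx":0,"wy":0,"wz":-0.147},
    {"x":-0.0093,"y":-0.0008,"z":0,"wx":0,"wy":0,"wz":-0.16},
    {"x":-0.0097,"y":-0.0008,"z":0,"wx":0,"wy":0,"wz":-0.167},
    {"x":-0.0097,"y":-0.0008,"z":0,"wx":0,"wy":0,"wz":-0.167},
  ],
)

```text
time: 9.85
ee_pos: [0.455, 0.0105, 0.089]
eef_rot: [0.855, 0.519, -0.0, 0.0]
force: [-0.1, 0.8, -0.0]
opening: -0.0001
grip_force: 0.4
```

Emit:
carry_out(
  commands=[
    {"x":0.005,"y":0,"z":0,"wx":0,"wy":0,"wz":0},
    {"x":0.015,"y":0,"z":0,"wx":0,"wy":0,"wz":0},
    {"x":0.015,"y":0,"z":-0.02,"wx":0,"wy":0,"wz":0},
    {"x":0.015,"y":0,"z":-0.06,"wx":0,"wy":0,"wz":0},
    {"x":0.015,"y":0,"z":-0.11,"wx":0,"wy":0,"wz":0},
    {"x":0.015,"y":0,"z":-0.16,"wx":0,"wy":0,"wz":0},
    {"x":0.015,"y":0,"z":-0.2,"wx":0,"wy":0,"wz":0},
    {"x":0.015,"y":0,"z":-0.22,"wx":0,"wy":0,"wz":0},
  ],
)

```text
time: 10.65
ee_pos: [0.4636, 0.0243, 0.3138]
eef_rot: [0.855, 0.519, 0.003, 0.002]
force: [0.1, -0.5, -0.2]
opening: -0.0003
grip_force: 0.0
```

```bash
python3 - <<'E'
from h import *
c0=np.array([.5452,-.0532])
s,c=wrist(); cv2.imwrite('pics/w4.png',c['img'][...,::-1])
print(s['time'],s['ee_pos'].round(4),R.from_quat(s['eef_rot']).as_matrix()[:,0].round(3),s['force'])
fine(c,c0); W=pts(c); t=masks(c)['teal']&(W[...,2]>.1)&(np.hypot(W[...,0]-c0[0],W[...,1]-c0[1])<.02); print('hub',W[t].mean(0))
for n in('side','scene'): fine(eyes.camera(n),c0)
E
```

```text
10.65 [0.4636 0.0243 0.3138] [0.461 0.887 0.002] [ 0.11226738 -0.54958354 -0.19099785]
divider phase mod120: 32.52 [np.float64(2.32), np.float64(-1.43), np.float64(-1.68)]
pig rect [array([483.9, -87.3]), array([54.5, 66.2]), np.float64(1.1)] ang -150.91 r 0.070
hub [ 0.54489238 -0.05240408  0.11235875]
divider phase mod120: 32.81 [np.float64(-2.16), np.float64(4.19), np.float64(-1.87)]
orange 0 10 rect [array([ 429.1, -146.9]), array([ 6.2, 12.6]), np.float64(41.7)] ang -141.11 mean -140.39
pig rect [array([484.9, -75.2]), array([107.7,  50.8]), np.float64(84.3)] ang -159.96 r 0.064
divider phase mod120: 32.58 [np.float64(0.48), np.float64(-0.77), np.float64(0.56)]
pig rect [array([491.8, -87. ]), array([37.9, 59.1]), np.float64(34.6)] ang -147.72 r 0.063
```

View pics/w4.png

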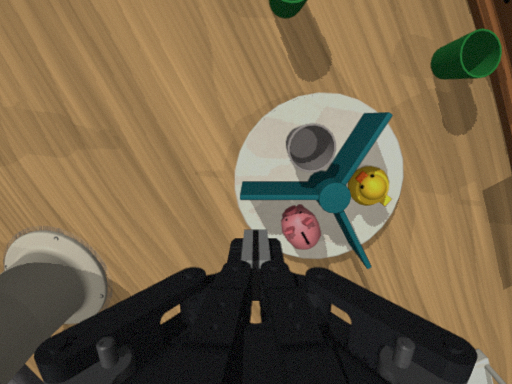

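In the top view the pig is at (301,228) and the section phase is 32.6°, but the fingers hide the tab. I turn the wrist back to the earlier unobstructed view for a final check.

Emit:
carry_out(
  commands=[
    {"x":-0.0145,"y":0.0695,"z":0,"wx":0,"wy":0,"wz":1},
    {"x":-0.0145,"y":0.0695,"z":0,"wx":0,"wy":0,"wz":1},
    {"x":-0.0145,"y":0.0695,"z":0,"wx":0,"wy":0,"wz":1},
    {"x":-0.0145,"y":0.0695,"z":0,"wx":0,"wy":0,"wz":1},
    {"x":-0.0145,"y":0.0695,"z":0,"wx":0,"wy":0,"wz":1},
  ],
)

```text
time: 11.3
ee_pos: [0.5162, -0.0207, 0.3065]
eef_rot: [0.96, 0.28, -0.002, -0.001]
force: [-0.3, -1.1, -0.4]
opening: 0.0002
grip_force: 0.0
```

Emit:
carry_out(
  commands=[
    {"x":0,"y":0,"z":0,"wx":0,"wy":0,"wz":1},
    {"x":0,"y":0,"z":0,"wx":0,"wy":0,"wz":1},
    {"x":0,"y":0,"z":0,"wx":0,"wy":0,"wz":1},
    {"x":0,"y":0,"z":0,"wx":0,"wy":0,"wz":1},
    {"x":0,"y":0,"z":0,"wx":0,"wy":0,"wz":1},
    {"x":0,"y":0,"z":0,"wx":0,"wy":0,"wz":1},
  ],
)

```text
time: 11.9
ee_pos: [0.5165, -0.0207, 0.3081]
eef_rot: [1.0, 0.023, -0.001, -0.0]
force: [0.1, -0.6, 0.2]
opening: 0.0001
grip_force: 0.0
```

```bash
python3 - <<'E'
from h import *
s,c=wrist(); cv2.imwrite('pics/w5.png',c['img'][...,::-1]); np.savez('pics/w5.npz',**c)
print(s['time'],s['ee_pos'].round(4),R.from_quat(s['eef_rot']).as_matrix()[:,0].round(3),s['force'])
W=pts(c); 
for c0 in(np.array([.5452,-.0532]),np.array([.545,-.0527])):
    fine(c,c0); t=masks(c)['teal']&(W[...,2]>.1)&(np.hypot(W[...,0]-c0[0],W[...,1]-c0[1])<.02); print('hub',W[t].mean(0))
E
```

```text
11.9 [ 0.5165 -0.0207  0.3081] [ 0.999  0.047 -0.002] [ 0.09434628 -0.61624266  0.17259717]
divider phase mod120: 32.50 [np.float64(1.14), np.float64(-1.03), np.float64(-0.36)]
orange 0.006 148 rect [array([ 405. , -143.7]), array([29.4, 36.5]), np.float64(33.8)] ang -147.14 mean -148.00
orange 0.025 51 rect [array([ 387.9, -154.7]), array([ 9.3, 35. ]), np.float64(31.0)] ang -147.16 mean -147.05
orange 0 199 rect [array([ 400.7, -146.2]), array([40.4, 36.1]), np.float64(31.7)] ang -147.24 mean -147.73
pig rect [array([486.3, -87.4]), array([51.9, 65.8]), np.float64(2.0)] ang -149.89 r 0.068
hub [ 0.54531629 -0.05293497  0.11232976]
divider phase mod120: 32.49 [np.float64(0.79), np.float64(-0.79), np.float64(-0.2)]
orange 0.006 148 rect [array([ 405. , -143.7]), array([29.4, 36.5]), np.float64(33.8)] ang -146.96 mean -147.81
orange 0.025 51 rect [array([ 387.9, -154.7]), array([ 9.3, 35. ]), np.float64(31.0)] ang -146.99 mean -146.89
orange 0 199 rect [array([ 400.7, -146.2]), array([40.4, 36.1]), np.float64(31.7)] ang -147.07 mean -147.55
pig rect [array([486.3, -87.4]), array([51.9, 65.8]), np.float64(2.0)] ang -149.44 r 0.068
hub [ 0.54524388 -0.05251947  0.11233235]
```

View pics/w5.png

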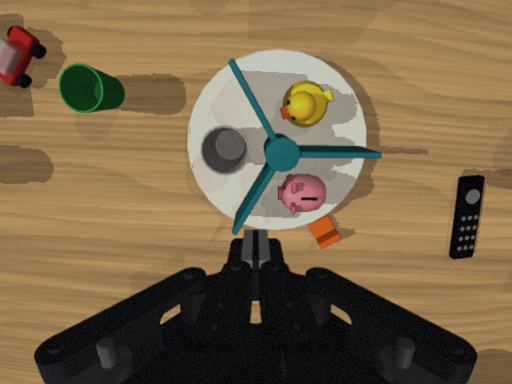

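In this clear view the pig is at (303,192), on the line from the hub (282,153) to the tab (325,232). The section is at -147.5°, the pig at about -148.5° and the tab at about -147°. The tray is still, everything stands upright, and the hand is 0.2 m above the tray. I'm handing in.

```bash
python3 -c "
from cell import order; print(order.hand_in())"
```

```text
the job is handed in; nothing more can be done
None
```

I turned the carousel about 75° and handed the job in: the pink money box now stands within an estimated 1–2° of the orange tab, the riders are upright, the tray is at rest and the hand is clear.

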